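Wake the bench scale and tare it

ROBOT

A 6-joint arm with a two-finger parallel gripper is mounted at the origin on a cart in front of the work surface, level with it; the furniture and walls round the work are solid. World frame = base frame: x ahead of the robot, y to its left, z up, the work surface at z = 0. Lengths are in m, angles in rad, forces in N, time in s.
With the tool pointing down it reaches from about 0.35 to 0.85 m from the base axis. Payload 8.1 kg.
Tool frame: the origin (TCP) lies midway between the tips of the shut fingers; the grasp point (between the pads) lies 19 mm behind it (robot.tcp_to_grasp is the distance from the TCP to the grasp point, in m); x points along the fingers, y is the direction in which the jaws open and shut, and the axes are right-handed (so a half turn about x gives the same grasp; the last joint's range is limited). The gripper opens to 93 mm and grips with 3 to 60 N. Pads are 15 mm wide; open, the fingers measure 128 mm over their backs; the gripper's body (75 mm by 188 mm) begins 65 mm behind the grasp point.
Start: joints at [1.031, 0.13, 1.488, -0, 1.523, -0.085], TCP at [0.264, 0.539, 0.219] pointing down, gripper open.
Joint ranges: [-2.96, 2.96], [-0.89, 2.26], [0.02, 2.5], [-1.34, 4.48], [0, 2.73], [-2.66, 2.66]. Speed limits (rad/s): [2.39, 2.39, 2.79, 3.14, 3.14, 3.14].

INTERFACE

Orientations are given as a rotation vector (axis times angle).
In Python, from plant import robot gives the robot as it stands.
- The arm moves only by the tool play_rows, never from a script. Its argument "plan" is a list of rows, each an object with "slide": the shift along the world's x, y, z as a fraction of full scale, a list of three; "roll": the turn about the world's z as a fraction of full scale; "fingers": the gripper command: -1 is shut, 1 is fully open, values between are in proportion. A call has 1 to 20 rows; each row shifts and turns the commanded pose from where the row before left it; what a row does not reach is not made up. Full scale, the value 1, is 30 mm for a shift and 8 degrees for a turn. A row lasts 1/8 s, in which the tool goes at most 62.5 mm and 10.7 degrees, less where a joint would pass 70% of its speed; a pose out of reach is approached as far as the arm can. A call with a number of a shift or a turn outside -1 to 1 is refused whole. A call with a gripper value outside its range is refused whole. The fingers move at their own pace and stop on an object; "squeeze" is the grip in N (left out, the last holds). Time passes only in rows, so rows that do not move let the fingers close. It gives the time, the measured TCP pose, the force and the opening at its end, in the units of the state.
- robot.read_state(): the state, without advancing time (a new reading comes with each control period).
- robot.read_camera(name): name is "side" or "top"; returns the picture (420x560x3 uint8, red, green, blue); there is no depth.
- robot.get_calibration(name): a dict with "fx", "fy", "cx", "cy" (pixels), "R" (3x3) and "t" (3): a world point X has camera coordinates R X + t. Camera axes: x right, y down, z forward; pixel columns grow to the right and rows downward; lengths in m; the calibration is good to about 2 mm. A picture is of the moment at which its call begins. get_calibration takes no time and is no camera call.
- robot.close_job(): hands the job in, once; it reports no verdict.
Trained networks look in the newest picture that a camera, given by its name, has taken for a name from the list of things; names that differ only in an ending like _2 or _b are one class to them, and where a whole thing is asked for, a point or a joint stands for the part that bears it (a point fixed in the world has none). Each returns a list of dicts, best first, with "p" (0 to 1); they miss things now and then, are a little off and sometimes report something else, mostly with a low value. They report only what shows in the picture. A call takes as long as a camera call. They do not tell look-alikes from the thing itself.
- robot.boxes_of(camera, target): "extent" ([centre column, centre row, width, height] in pixels, round what is visible of it).
- robot.regions_of(camera, target): "region" (420x560 bool, what is visible of it) and "extent" ([centre column, centre row, width, height] in pixels, round what is visible of it).
- robot.mark_of(camera, target): "point" ([column, row] in pixels: a listed point, or the origin of a listed thing).
The state is a dict: "t": time; "q": joint angles; "dq": joint speeds; "joint_torque": joint torques, N m; "tool_pos": TCP position; "orientation": TCP orientation; "force": force on the tool from outside, world axes, zero at the start; "wrist_torque": the same for the moment, N m; "opening": finger opening in m.
Only numpy, scipy, OpenCV 4.12 (cv2) and the standard library are available. Lean on these libraries where they do the work, as an engineer would, in place of code of your own. Each camera call takes 0.05 s, during which the arm holds its last target.

TASK

Wake the bench scale by pressing its round key with the fingertips, let the key come up again, then zero out the tub by pressing the long bar key, and withdraw. Press lightly, just until each key goes clearly down; do not touch the square key, and leave the tub of clay on the pan and the things lying about where they are.

Things in the scene. Friction and masses are not known exactly. Their poses are not given: they have to be found in the camera images.
- scale: White fixed bench scale, 270 (x) x 300 mm (y); origin under its centre on the bench, z up, -x its front, toward the robot (yaw within 0.2 rad). On the flat front deck, 45 mm up, three keys in a row 102 mm in front of the origin, at y = +95, 0, -95 mm, in any order. Behind them a flat display, then a steel pan 166 x 270 mm, centred at x = +48 mm, top 62 mm up.
- round_key_top (a point): All three keys are the same black plastic, standing on a thin grey bezel, and spring straight down 8 mm. This point: centre of the top of the round key (36 mm diameter; the wake key), 63 mm above the bench when up.
- bar_key_top (a point): All three keys are the same black plastic, standing on a thin grey bezel, and spring straight down 8 mm. This point: centre of the top of the bar key (the tare key), 56 mm long along the scale's y, 22 mm along its x; 63 mm above the bench when up.
- square_key_top (a point): All three keys are the same black plastic, standing on a thin grey bezel, and spring straight down 8 mm. This point: centre of the top of the square key (34 x 34 mm; changes the units, not to be touched), 63 mm above the bench when up.
- round_key (a joint): travel of the round key, 0 up to 0.008 m fully down; springs back by itself. It starts to move at 1.5 N and is fully down at 5 N; it counts as pressed beyond 0.004.
- bar_key (a joint): travel of the bar key, 0 up to 0.008 m fully down; springs back by itself. It starts to move at 1.5 N and is fully down at 5 N; it counts as pressed beyond 0.004.
- square_key (a joint): travel of the square key, the same spring; must stay at 0.
- round_switch: the round key with its bezel (46 mm diameter); origin under its centre on the scale's deck, 18 mm below the key's top.
- bar_switch: the bar key with its bezel (32 x 66 mm); origin under its centre on the scale's deck, 18 mm below the key's top.
- square_switch: the square key with its bezel (44 x 44 mm); origin under its centre on the scale's deck, 18 mm below the key's top.
- tub: clear plastic tub, 121 mm across the rim, 62 mm high, standing loose on the pan; its rim is 124 mm above the bench. Origin at the centre of its underside.
- clay: beige lump of clay, 46 x 49 x 34 mm, loose in the tub. Origin at the centre of its underside.
- sanding_block: brown sanding block, 101 x 62 x 31 mm, lying loose on the bench in front of the scale. Origin at the centre of its underside.
- wax_tin: round tin with a green lid, 70 mm across, 35 mm high, loose on the bench in front of the scale. Origin at the centre of its underside.
- scrub_brush: wooden scrub brush, 130 x 58 x 39 mm, loose near the bench's front edge on the right. Origin at the centre of its underside.
- syringe: clear dosing syringe, 111 x 40 x 20 mm, lying loose to the right of the scale. Origin at the centre of its underside.
- wax_block: yellow block of wax, 48 x 48 x 75 mm, standing loose to the right of the scale. Origin at the centre of its underside.
Not all that is in view belongs to the job. What is shaped like the tub but pink or purple is not meant.

How it is judged:
On the way, in this order (a step that is already met when the one before it is completed fails the run):
1. the round key is pressed down by the fingers, with the bar key up (value of joint round_key above 0.004 m and value of joint bar_key below 0.0015 m and contact force between the fingers and round_switch above 0.3 N), for 0.05 s.
2. the round key has come up again and is free (value of joint round_key below 0.0015 m and contact force between the arm and round_switch below 0.2 N), for 0.05 s.
3. the bar key is pressed down by the fingers, with the round key up (value of joint bar_key above 0.004 m and value of joint round_key below 0.0015 m and contact force between the fingers and bar_switch above 0.3 N), for 0.05 s.
At the end, for the whole second after the job is handed in: All three keys are up again (within 1.5 mm), the tub stands upright on the pan within 10 mm of where it stood, the clay in it within 20 mm, and every bystander is within 15 mm of where it lay (value of joint each of round_key, bar_key, square_key below 0.0015 m and distance of tub from where it was at the start of the episode below 0.01 m and angle between tub's own z axis and vertical below 0.1 rad and z of tub in the frame of scale above 0.057 m and linear speed of tub below 0.02 m/s and distance of clay from where it was at the start of the episode below 0.02 m and distance of each of sanding_block, wax_tin, scrub_brush, syringe, wax_block from where it was at the start of the episode below 0.015 m); the robot touches nothing.
It fails at once if the square key is touched (contact force between the arm and square_switch above 0.5 N).
It fails at once if a key is pressed harder than 30 N (contact force between the arm and round_switch above 30 N or contact force between the arm and bar_switch above 30 N).
It fails at once if the scale's body is pushed harder than 30 N (contact force between the arm and scale above 30 N).
It fails at once if the tub on the pan is shifted more than 10 mm, or lifted, or its clay more than 20 mm (distance of tub from where it was at the start of the episode above 0.01 m or distance of clay from where it was at the start of the episode above 0.02 m).
It fails at once if one of the things lying about on the bench is moved more than 15 mm or lifted (distance of any of sanding_block, wax_tin, scrub_brush, syringe, wax_block from where it was at the start of the episode above 0.015 m).
It also fails if it takes over 40 s, if anything falls off the work surface, if the arm or the gripper's body presses on something with over 40 N, if the wrist force passes 120 N, or if a joint passes its speed limit or range.

## Working session

There is one attempt and no reset: what is moved stays moved. The work goes in short steps, Python scripts to look and compute and a tool call to move; the robot and the scene stay as the last step left them, time stands still between calls to the robot, and variables do not carry over. Pictures are saved under pics/ and viewed, and the job is handed in when it is done.

Besides the shell and the picture viewer there is one more tool, called after "Request:" as a command line: name --argument value ..., lists and objects as JSON in quotes. play_rows: Moves the arm, as the interface text tells. Its arguments: {"type":"object","properties":{"plan":{"type":"array","items":{"type":"object","properties":{"slide":{"type":"array","items":{"type":"number","minimum":-1,"maximum":1}},"roll":{"type":"number","minimum":-1,"maximum":1},"fingers":{"type":"number"}}}},"squeeze":{"type":"number"}},"required":["plan"]}

```bash
mkdir -p pics; python3 - <<'E'
from plant import robot
import cv2
s=robot.read_state();print(s)
for c in("top","side"):
    im=robot.read_camera(c);cv2.imwrite(f"pics/{c}0.png",im[:,:,::-1])
    k=robot.get_calibration(c);print(c,k)
    for n in("round_key_top","bar_key_top","square_key_top"):
        print(c,n,[(r["p"],r["point"]) for r in robot.mark_of(c,n)][:4])
    print([(r["p"],r["point"]) for r in robot.mark_of(c,"scale")][:3])
E
```

```text
{'t': 0.0, 'q': array([ 1.03060647e+00,  1.31173117e-01,  1.48927080e+00, -9.64418334e-06,
        1.52297530e+00, -8.53987725e-02]), 'dq': array([-0.00061513,  0.00010254,  0.00040206, -0.000275  ,  0.000788  ,
        0.00116595]), 'joint_torque': array([ 6.60557475e-05, -5.59818542e+01, -4.91776228e+01,  7.67109124e-02,
        3.47817480e-02, -1.87069522e-04]), 'tool_pos': array([0.26325784, 0.53853749, 0.21758495]), 'orientation': array([ 0.3552836 ,  1.54177051, -0.3580378 ]), 'force': array([ 0.16679632, -1.01617275, -0.37943534]), 'wrist_torque': array([-0.00433991, -0.03157123,  0.00382151]), 'opening': 0.09297129264111348}
top {'fx': 467.19528561779487, 'fy': 467.19528561779487, 'cx': 280.91384134593613, 'cy': 207.7465008857902, 'R': array([[-0.02363074, -0.99968878, -0.00799609],
       [-0.99911999,  0.02389303, -0.03447281],
       [ 0.03465313,  0.00717443, -0.99937365]]), 't': array([-0.05916702,  0.56241432,  1.33359206])}
top round_key_top [(0.53, [239.7, 228.3]), (0.4, [237.4, 228.1]), (0.21, [272.7, 232.7])]
top bar_key_top [(0.73, [204.6, 224.2])]
top square_key_top [(0.55, [275.3, 230.5]), (0.16, [278.2, 268.6])]
[(0.86, [246.7, 192.5])]
side {'fx': 407.2313979112148, 'fy': 407.2313979112148, 'cx': 281.2711091225764, 'cy': 208.37326951180884, 'R': array([[-0.93473244, -0.3553452 ,  0.0022499 ],
       [-0.19171993,  0.49896645, -0.84514848],
       [ 0.29919683, -0.79041905, -0.53452688]]), 't': array([0.52413701, 0.19805051, 1.13473327])}
side round_key_top [(0.58, [296.1, 228.9]), (0.15, [262.2, 240.9])]
side bar_key_top [(0.55, [277.8, 248.2])]
side square_key_top [(0.64, [309.4, 215.6]), (0.24, [297.7, 232.7])]
[(0.77, [262.3, 240.3])]
```

```bash
python3 - <<'E'
import cv2,numpy as np
a=cv2.imread("pics/top0.png");b=cv2.imread("pics/side0.png")
x=cv2.resize(a[180:290,160:320],None,fx=5,fy=5,interpolation=2)[:590]
cv2.imwrite("pics/c1.png",x)
x=cv2.resize(b[190:290,220:370],None,fx=5,fy=5,interpolation=2);cv2.imwrite("pics/c2.png",x)
E
```

```text
(no output)
```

View pics/top0.png

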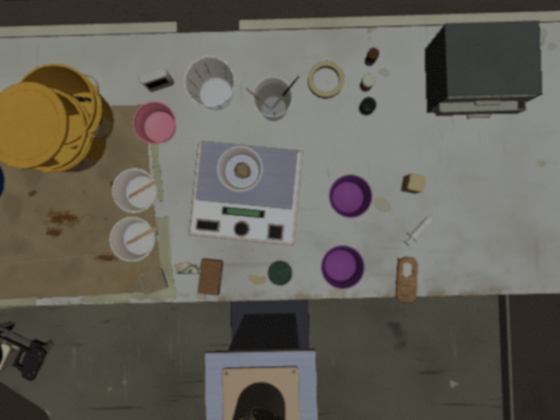

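View pics/side0.png

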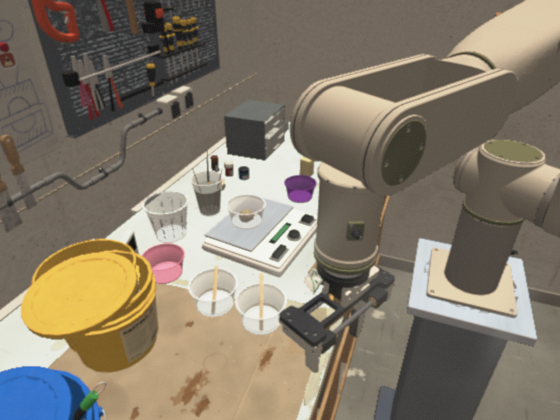

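```bash
sleep 1
```

```text
(no output)
```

View pics/c1.png

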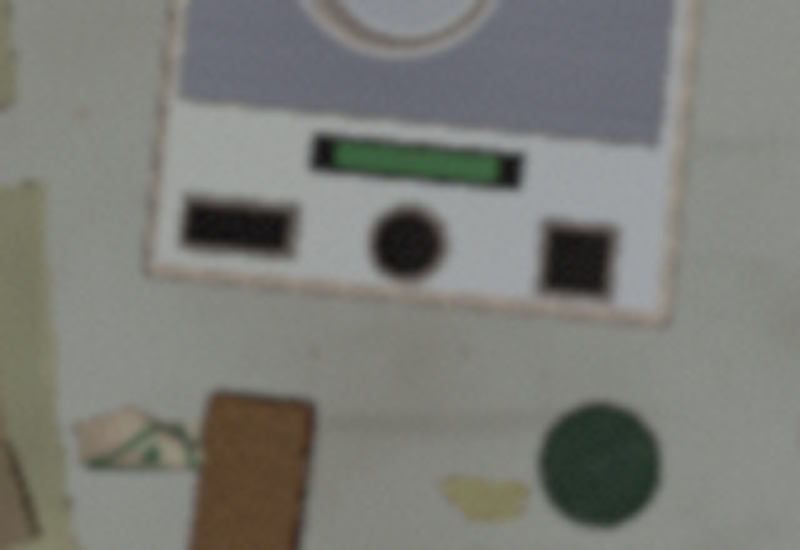

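View pics/c2.png

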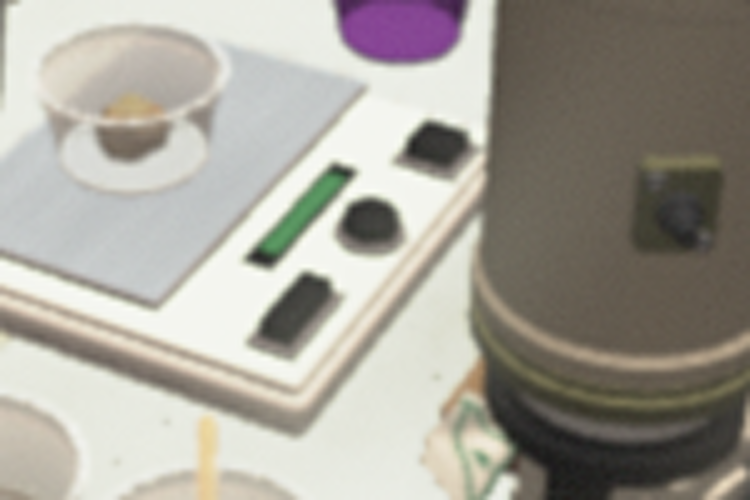

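Top view: bar key at (207.5, 225), round key at (241, 228), square key at (275, 231.5). The order from left to right is bar, round, square, and the side view and both crops agree. The tub with clay is at (241, 170).

```bash
cat > h.py <<'E'
import numpy as np
from plant import robot
def bp(c,uv,z):
    k=robot.get_calibration(c);R,t=k["R"],k["t"]
    d=R.T@np.array([(uv[0]-k["cx"])/k["fx"],(uv[1]-k["cy"])/k["fy"],1]);o=-R.T@t
    return o+d*(z-o[2])/d[2]
E
python3 - <<'E'
from h import *
import cv2
from scipy import ndimage
from scipy.spatial.transform import Rotation as Ro
im=cv2.imread("pics/top0.png").astype(int).sum(2)
P={}
for n,u in dict(bar=(207,225),round=(241,228),square=(275,231)).items():
    x,y=u;w=im[y-9:y+10,x-14:x+15]
    m=w<190; l,_=ndimage.label(m); m=l==l[9,14]
    c=ndimage.center_of_mass(m);c=(x-14+c[1],y-9+c[0])
    P[n]=bp("top",c,0.063);print(n,c,m.sum(),P[n])
d=P["bar"]-P["square"];print("len",np.linalg.norm(d),"yaw",np.arctan2(-d[0],d[1]))
for n,u in dict(bar=(277.8,248.2),round=(294,232.5),square=(307.5,217.5)).items(): print(n,"side",bp("side",u,.063))
for n in ("bar","round","square"): print(n, [a for a in [robot.mark_of("top",n+"_key_top")[:1]]])
s=robot.read_state();print(Ro.from_rotvec(s["orientation"]).as_matrix().round(3))
for n in("sanding_block","wax_tin","tub"):
    print(n,[(r["p"],r["extent"],bp("top",r["extent"][:2],.03)) for r in robot.boxes_of("top",n)][:3])
E
```

```text
bar (np.float64(207.0062111801242), np.float64(224.9503105590062)) 161 [0.51637149 0.13215548 0.063     ]
round (np.float64(241.0), np.float64(228.4126984126984)) 126 [0.50461459 0.03848802 0.063     ]
square (np.float64(274.95104895104896), np.float64(231.66433566433565)) 143 [ 0.49346    -0.05491846  0.063     ]
len 0.18847173604246317 yaw -0.12186599912204855
bar side [0.52005073 0.13500184 0.063     ]
round side [0.50241368 0.04700557 0.063     ]
square side [ 0.48943432 -0.04454085  0.063     ]
bar [[{'point': [204.6, 224.2], 'p': 0.73}]]
round [[{'point': [239.7, 228.3], 'p': 0.53}]]
square [[{'point': [275.3, 230.5], 'p': 0.55}]]
[[ 0.     0.439  0.898]
 [ 0.     0.898 -0.439]
 [-1.     0.    -0.   ]]
sanding_block [(0.86, [209.4, 276.0, 25.8, 37.2], array([0.37242512, 0.13350049, 0.03      ]))]
wax_tin [(0.74, [417.6, 229.6, 24.5, 23.1], array([ 0.48928583, -0.45650769,  0.03      ])), (0.63, [280.1, 272.8, 24.9, 26.0], array([ 0.37686321, -0.06604023,  0.03      ]))]
tub [(0.96, [348.9, 197.0, 40.4, 46.8], array([ 0.58595613, -0.26571475,  0.03      ])), (0.93, [342.8, 268.9, 45.1, 48.1], array([ 0.38376869, -0.24276248,  0.03      ])), (0.65, [274.4, 230.5, 10.5, 9.8], array([ 0.49624875, -0.05274004,  0.03      ]))]
```

Request:
play_rows --plan '[{"slide":[0.1,-0.5,1],"roll":0.24,"fingers":-1},{"slide":[0.2,-1,1],"roll":0.24,"fingers":-1},{"slide":[0.2,-1,0],"roll":0.24,"fingers":-1},{"slide":[0.2,-1,0],"roll":0.24,"fingers":-1},{"slide":[0.2,-1,0],"roll":0.24,"fingers":-1},{"slide":[0.2,-1,0],"roll":0.24,"fingers":-1},{"slide":[0.2,-1,0],"roll":0.24,"fingers":-1},{"slide":[0.2,-1,0],"roll":0.24,"fingers":-1},{"slide":[0.7,-1,0],"roll":0.24,"fingers":-1},{"slide":[0.7,-1,0],"roll":0.24,"fingers":-1},{"slide":[0.7,-1,0],"roll":0,"fingers":-1},{"slide":[0.7,-1,0],"roll":0,"fingers":-1},{"slide":[0.7,-1,0],"roll":0,"fingers":-1},{"slide":[0.7,-1,0],"roll":0,"fingers":-1},{"slide":[0.7,-1,0],"roll":0,"fingers":-1},{"slide":[0.7,-1,0],"roll":0,"fingers":-1},{"slide":[0.7,-1,0],"roll":0,"fingers":-1},{"slide":[0.3,-0.2,0],"roll":0,"fingers":-1},{"slide":[0,0,0],"roll":0,"fingers":-1}]' --squeeze 10

```text
t: 3.18
tool_pos: [0.5066, 0.0381, 0.2785]
orientation: [0.095, 1.569, -0.094]
force: [-0.4, -0.6, 0.1]
opening: 0.0006
```

Request:
play_rows --plan '[{"slide":[0,0,-1],"roll":0,"fingers":-1},{"slide":[0,0,-1],"roll":0,"fingers":-1},{"slide":[0,0,-1],"roll":0,"fingers":-1},{"slide":[0,0,-1],"roll":0,"fingers":-1},{"slide":[0,0,-1],"roll":0,"fingers":-1},{"slide":[0,0,-0.8],"roll":0,"fingers":-1},{"slide":[0,0,-0.5],"roll":0,"fingers":-1},{"slide":[0,0,0],"roll":0,"fingers":-1}]'

```text
t: 4.18
tool_pos: [0.5055, 0.0387, 0.0888]
orientation: [0.093, 1.571, -0.093]
force: [-0.1, 0.2, -0.1]
opening: 0.0004
```

```bash
python3 - <<'E'
from h import *
import cv2
print(robot.read_state()["tool_pos"])
b=robot.read_camera("side")[:,:,::-1];a=robot.read_camera("top")[:,:,::-1]
x=cv2.resize(b[150:270,210:370],None,fx=4,fy=4,interpolation=2);y=cv2.resize(a[150:290,170:310],None,fx=4,fy=4,interpolation=2)
cv2.imwrite("pics/s1.png",x);cv2.imwrite("pics/t1.png",y)
E
```

```text
[0.50551699 0.03873299 0.08882336]
```

View pics/s1.png

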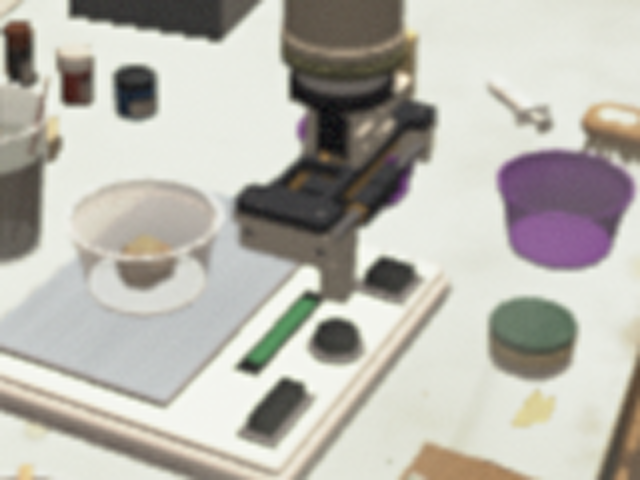

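View pics/t1.png

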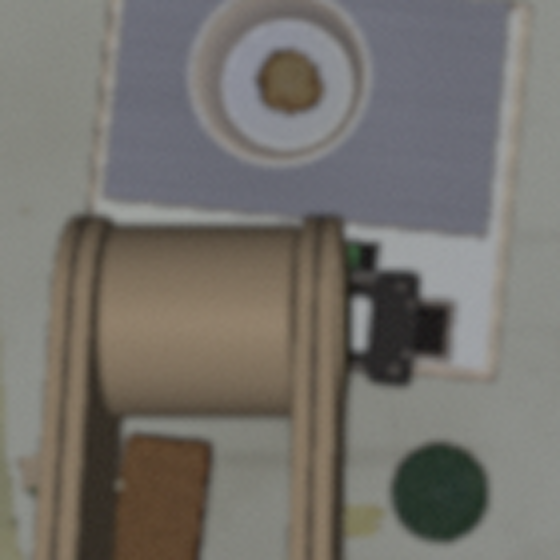

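```bash
python3 - <<'E'
from h import *
import cv2
im=cv2.imread("pics/s1.png")
for c in ("side",):
  k=robot.get_calibration(c)
  for X in ([.5055,.0387,.0888],[.5055,.0387,.063],[.516,.133,.063],[.4935,-.055,.063]):
    p=k["R"]@X+k["t"];u=(k["fx"]*p[0]/p[2]+k["cx"],k["fy"]*p[1]/p[2]+k["cy"]);print(X,u)
    cv2.circle(im,(int((u[0]-210+.5)*4),int((u[1]-150+.5)*4)),3,(0,0,255),-1)
cv2.imwrite("pics/s1b.png",im)
E
```

```text
[0.5055, 0.0387, 0.0888] (np.float64(294.1083898126656), np.float64(223.67810304110344))
[0.5055, 0.0387, 0.063] (np.float64(293.9441326792594), np.float64(230.7735067232779))
[0.516, 0.133, 0.063] (np.float64(279.39337371362313), np.float64(248.10849980941015))
[0.4935, -0.055, 0.063] (np.float64(307.281118920206), np.float64(215.54267543617962))
```

View pics/s1b.png

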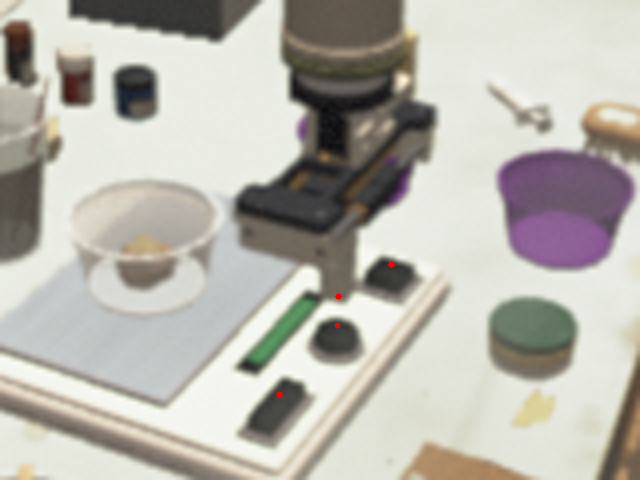

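The tip is over the round key and well clear of the square key. I'll press gently now.

Request:
play_rows --plan '[{"slide":[0,0,-0.4],"roll":0,"fingers":-1},{"slide":[0,0,-0.4],"roll":0,"fingers":-1},{"slide":[0,0,-0.1],"roll":0,"fingers":-1},{"slide":[0,0,-0.1],"roll":0,"fingers":-1},{"slide":[0,0,0],"roll":0,"fingers":-1}]'

```text
t: 4.9
tool_pos: [0.5064, 0.038, 0.0596]
orientation: [0.094, 1.569, -0.094]
force: [-2.6, -0.7, 2.8]
opening: 0.0004
```

Request:
play_rows --plan '[{"slide":[0,0,-0.1],"roll":0,"fingers":-1},{"slide":[0,0,0],"roll":0,"fingers":-1},{"slide":[0,0,0],"roll":0,"fingers":-1}]'

```text
t: 5.28
tool_pos: [0.5068, 0.038, 0.0569]
orientation: [0.094, 1.568, -0.094]
force: [-1.0, -0.2, 5.2]
opening: 0.0001
```

Request:
play_rows --plan '[{"slide":[0,0,0.2],"roll":0,"fingers":-1},{"slide":[0,0,0.5],"roll":0,"fingers":-1},{"slide":[0,0,0.7],"roll":0,"fingers":-1},{"slide":[0,0,0],"roll":0,"fingers":-1},{"slide":[0,0.6,0],"roll":0,"fingers":-1},{"slide":[0.1,1,0],"roll":0,"fingers":-1},{"slide":[0.2,1,0],"roll":0,"fingers":-1},{"slide":[0,0.56,0],"roll":0,"fingers":-1},{"slide":[0,0,0],"roll":0,"fingers":-1},{"slide":[0,0,-0.2],"roll":0,"fingers":-1}]'

```text
t: 6.52
tool_pos: [0.5156, 0.1324, 0.0926]
orientation: [0.094, 1.568, -0.094]
force: [-0.4, -0.8, -0.0]
opening: 0.0004
```

```bash
python3 - <<'E'
from h import *
import cv2
s=robot.read_state();print(s["tool_pos"],s["force"])
b=robot.read_camera("side")[:,:,::-1]
x=cv2.resize(b[150:270,210:370],None,fx=4,fy=4,interpolation=2)
cv2.imwrite("pics/s2.png",x)
E
```

```text
[0.51563586 0.13242972 0.09257018] [-0.38700189 -0.81357882 -0.03119972]
```

View pics/s2.png

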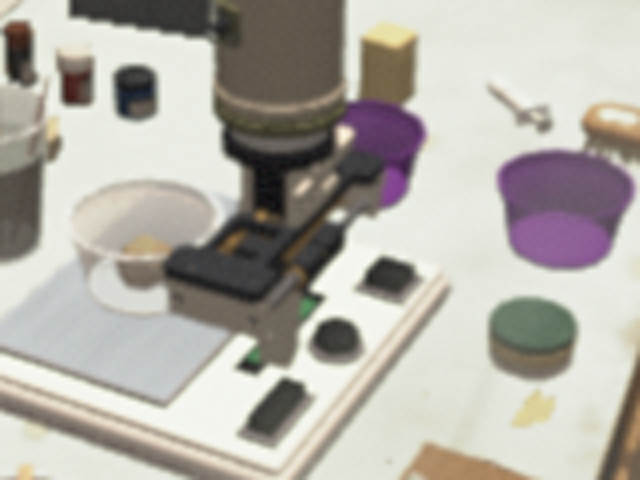

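The round key, at crop (337, 338), is up again. The tips at (280, 360) are above the bar key at (277, 408), and the tub has not moved.

Request:
play_rows --plan '[{"slide":[0,0,-0.4],"roll":0,"fingers":-1},{"slide":[0,0,-0.4],"roll":0,"fingers":-1},{"slide":[0,0,-0.1],"roll":0,"fingers":-1},{"slide":[0,0,-0.1],"roll":0,"fingers":-1},{"slide":[0,0,0],"roll":0,"fingers":-1}]'

```text
t: 7.2
tool_pos: [0.5156, 0.1327, 0.0627]
orientation: [0.094, 1.569, -0.094]
force: [-1.1, -1.0, 1.5]
opening: 0.0006
```

Request:
play_rows --plan '[{"slide":[0,0,-0.1],"roll":0,"fingers":-1},{"slide":[0,0,-0.1],"roll":0,"fingers":-1},{"slide":[0,0,0],"roll":0,"fingers":-1},{"slide":[0,0,0],"roll":0,"fingers":-1}]'

```text
t: 7.7
tool_pos: [0.516, 0.1329, 0.0571]
orientation: [0.094, 1.568, -0.094]
force: [1.0, -1.1, 4.6]
opening: 0.0005
```

Request:
play_rows --plan '[{"slide":[0,0,0.2],"roll":0,"fingers":-1},{"slide":[0,0,0.5],"roll":0,"fingers":-1},{"slide":[0,0,1],"roll":0,"fingers":-1},{"slide":[0,0,1],"roll":0,"fingers":-1},{"slide":[0,0,1],"roll":0,"fingers":-1},{"slide":[-0.3,0,1],"roll":0,"fingers":-1},{"slide":[-0.5,0,1],"roll":0,"fingers":-1},{"slide":[-0.5,0.5,0.5],"roll":0,"fingers":-1},{"slide":[-0.5,1,0],"roll":0,"fingers":-1},{"slide":[-0.5,1,0],"roll":0,"fingers":-1},{"slide":[-0.5,1,0],"roll":0,"fingers":-1},{"slide":[-0.5,1,0],"roll":0,"fingers":-1},{"slide":[-0.5,1,0],"roll":0,"fingers":-1},{"slide":[-0.5,1,0],"roll":0,"fingers":-1},{"slide":[0,0,0],"roll":0,"fingers":-1},{"slide":[0,0,0],"roll":0,"fingers":-1}]'

```text
t: 9.7
tool_pos: [0.386, 0.3277, 0.2423]
orientation: [0.093, 1.569, -0.094]
force: [0.4, -0.5, -0.8]
opening: 0.0003
```

```bash
python3 - <<'E'
from h import *
import cv2
s=robot.read_state();print(s["tool_pos"],s["force"])
a=robot.read_camera("side")[:,:,::-1];b=robot.read_camera("top")[:,:,::-1]
x=np.hstack([a[150:290,180:380],b[130:270,150:350]])
cv2.imwrite("pics/e.png",cv2.resize(x,None,fx=2,fy=2,interpolation=2))
o=cv2.imread("pics/top0.png");print(np.abs(o[130:310,170:440].astype(int)-b[130:310,170:440]).sum(2).__gt__(90).sum())
E
```

```text
[0.38601222 0.32772198 0.24228971] [ 0.35030019 -0.48901022 -0.83539633]
0
```

View pics/e.png

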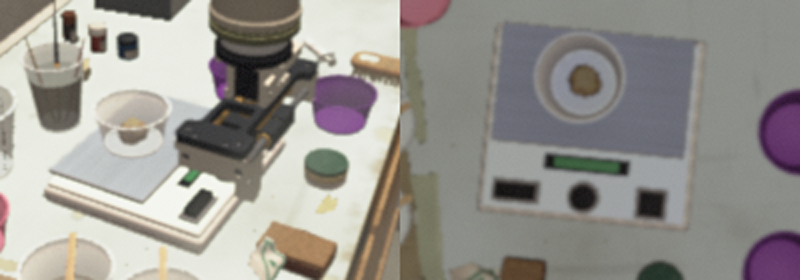

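All keys are up and the top view matches the start picture.

```bash
python3 -c "
from plant import robot
print(robot.close_job())"
```

```text
the job is handed in; nothing more can be done
None
```

I pressed the round key, let it come up, pressed the bar key, withdrew the arm and handed the job in at about 10 s. No verdict is reported, so the presses below are inferred from tip height and force.

- **Round key:** pressed about 6 mm down at about 5 N. The side view before the second press showed it up again.
- **Bar key:** pressed about 6 mm down at about 4.6 N. The last top view shows all three keys as they were at the start.
- **Square key:** the fingers stayed about 95 mm or more from it, centre to centre.
- **Tub, clay and bystanders:** the last top view, over the scale and the things lying about, showed no pixel changed beyond noise from the start picture.
- **Arm:** it ended clear of everything, with about 1 N on the tool, which is the sensor's noise level.

One early check disagreed: my first hand-read side-view pixels put the keys up to 10 mm off the top view in y. Projecting the top-view positions into the side picture showed them on the keys, so I used those.

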